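# Prime the hand lubricator until its indicator pin pops out

### The arm

A 6-joint arm with a two-finger parallel gripper is mounted at the origin on the work surface. World frame = base frame: x ahead of the robot, y to its left, z up, the work surface at z = 0. Lengths are in m, angles in rad, forces in N, time in s.
With the tool pointing down it reaches from about 0.25 to 0.775 m from the base axis. Payload 4 kg.
Tool frame: the origin (TCP) lies midway between the tips of the shut fingers; the grasp point (between the pads) lies 19 mm behind it; z points along the fingers, y is the line along which they close (so a half turn about z gives the same grasp; the last joint's range is limited). The gripper opens to 94 mm and grips with 3 to 60 N. Pads are 16 mm wide; open, the fingers measure 119 mm over their backs; the gripper's body (75 mm by 177 mm) begins 78 mm behind the grasp point.
Start: joints at [-1.352, 0.087, 1.371, -0, 1.684, -0.103], TCP at [0.174, -0.522, 0.206] pointing down, gripper open.
Joint ranges: [-3.1, 3.1], [-0.76, 2.03], [0.27, 2.55], [-1.08, 4.22], [0.17, 2.65], [-2.57, 2.57]. Speed limits (rad/s): [2.79, 2.79, 3.14, 3.14, 3.14, 3.14].

### API

Orientations are given as a unit quaternion [x, y, z, w].
In Python, from workcell import robot, viewer, job gives the robot as it stands. The module is installed in compiled form; this text tells all that it offers.
- The arm moves only by the tool send_rows, never from a script. Its argument "targets" is a list of rows, each a list of 7 numbers: the turn, a rotation vector about the world's x, y, z in units of 6 degrees (1.0 is 6 degrees), then the shift along the world's x, y, z in units of 40 mm (1.0 is 40 mm), then the finger opening in mm, from 0 to 94. A call has 1 to 20 rows; each row shifts and turns the commanded pose from where the row before left it; what a row does not reach is not made up. A row lasts 1/12 s, in which the tool goes at most 41.7 mm and 7.16 degrees, less where a joint would pass 70% of its speed; a pose out of reach is approached as far as the arm can. A call is refused whole if a number of a shift passes 1 or a number of a turn 1, either way. A call with a gripper value outside its range is refused whole. The fingers move at their own pace and stop on an object; the grip force is fixed at half the most. Time passes only in rows, so rows that do not move let the fingers close. It gives the time, the measured TCP pose, the force, the opening and the grip force at its end, in the units of the state.
- robot.state(): the state, without advancing time (a new reading comes with each control period).
- viewer.capture(name): name is "scene" or "top" or "wrist"; returns a dict with "pixels" (400x640x3 uint8, blue, green, red), "camera_matrix" (3x3 intrinsics, pixels), "k1" (the pictures are not rectified: a ray, as slopes to the right and down, at radius r is drawn at 1 + k1 r^2 times it, then the intrinsics apply), "rvec" (rotation vector, rad) and "tvec" (3), from world to camera coordinates, as OpenCV has them; the wrist camera has in their place "mount" (4x4, takes a point from camera to tool coordinates, whose origin is the TCP and whose axes are the flange's). Camera axes: x right, y down, z forward; pixel columns grow to the right and rows downward; lengths in m; the calibration is good to about 2 mm. A picture is of the moment at which its call begins: read the wrist's pose just before it. There is no depth.
- job.finish_job(): hands the job in; it is judged then, once.
The state is a dict: "time": time; "joints": joint angles; "joint_velocities": joint speeds; "joint_torque": joint torques, N m; "eef_pos": TCP position; "tcp_rot": TCP orientation; "force": force on the tool from outside, world axes, zero at the start; "ft_torque": the same for the moment, N m; "gripper_width": finger opening in m; "grip_force": force on a finger pad.
Only numpy, scipy, OpenCV 4.12 (cv2) and the standard library are available. Lean on these libraries where they do the work, as an engineer would, in place of code of your own. Each camera call takes 0.05 s, during which the arm holds its last target. There are 200 camera calls.

### The job

Prime the hand-operated lubrication unit: with the fingertips on top of its black palm knob, pump the knob down in full strokes, letting the spring bring it back up each time, until the red indicator pin on the distributor block pops out. Then stop pumping at once, so as not to over-grease, and leave the knob risen. Do not take the knob between the fingers, do not touch the pin, and leave everything else on the bench where it is.

Things in the scene. Friction and masses are not known exactly. Their poses are not given: they have to be found in the camera images.
- lube_unit: bolted-down unit: dark steel base plate 160 (x) x 275 (y) x 10 mm; on it the hand pump with black palm knob (axis at x -5, y -28 mm), 73 mm from it to the -y side a clear grease reservoir, 72 mm diameter, black cap to 157 mm height, and at the +y end the distributor (row of aluminium sections, blue ends). Only the knob is higher than 157 mm. Origin on the underside near the plate's centre, z up
- knob_top (a point): centre of the top of the black palm knob, a mushroom 50 mm in diameter, 24 mm tall, nearly flat on top, on a vertical spring-returned rod. The point moves with the knob: 167.5 mm above the table when up, 142.5 mm when fully down. Pressing takes about 5 N at first and about 11 N at the bottom
- plunger (a joint): how far the knob is pressed down (m): 0 up, 0.025 at the stop; the spring returns it in about 0.3 s. Only downstrokes pump; short strokes pump less or nothing, and the pin pops out in the lower third of a stroke, so press each one down to the stop. About four to seven full strokes are needed: the air in the line differs each time
- indicator_pin (a joint): how far the red indicator pin is out (m): about 0 (in) until the line is full, then a spring makes it pop at once to 0.016 (fully out), where it stays. No further stroke may be begun after that
- red_pin: red indicator pin, 12 mm diameter, upright in a round brass body (top 86 mm above the table) on the distributor, 109 mm to the +y side of the knob; origin at the centre of its top, 2.5 mm above the brass when in, 18.5 mm when fully out. Not to be touched
- coupling: loose brass hose coupling, hexagon 20 mm wide, 26 mm tall, standing on the base plate of the lubrication unit; origin at the centre of its underside
- cartridge: loose spare grease cartridge, white with a blue label and a black nozzle, 35 mm diameter, 110 mm tall, standing close to the lubrication unit; origin at the centre of its underside
- screwdriver: loose screwdriver with a yellow handle lying on the table, under 220 mm long and 40 mm high; origin on its underside, near the middle
- wrench: loose steel wrench lying on the table, under 220 mm long and 40 mm high; origin on its underside, near the middle
- syringe_stand: loose dark stand, 60 x 150 mm and 123 mm tall, with three dispensing syringes; origin at the centre of its underside
- solder_reel: loose reel of solder with blue flanges, 66 mm diameter, 48 mm tall; origin at the centre of its underside

How it is judged:
On the way, in this order (a step that is already met when the one before it is completed fails the run):
1. a first stroke: knob pressed down over 15 mm, pin still in (value of joint plunger above 0.015 m and value of joint indicator_pin below 0.006 m), for 0.05 s.
2. the spring has brought the knob back up while the pin is not out yet (value of joint plunger below 0.004 m and value of joint indicator_pin below 0.01 m), for 0.05 s.
3. further strokes make the red pin pop fully out (value of joint indicator_pin above 0.014 m), for 0.2 s.
At the end, for the whole second after the job is handed in: the red pin is out by more than 14 of its 16 mm, the palm knob is back up (within 3 mm) and at rest, and every loose thing is within 20 mm of where it stood (value of joint indicator_pin above 0.014 m and value of joint plunger below 0.003 m and velocity of joint plunger below 0.01 m/s and distance of each of coupling, cartridge, screwdriver, wrench, syringe_stand, solder_reel from where it was at the start of the episode below 0.02 m); the robot touches nothing.
It fails at once if the knob is taken between the fingers (z of the grasp point in the frame of knob_top below 0.002 m and horizontal distance between the grasp point and knob_top below 0.03 m and contact force between the fingers and lube_unit above 0.5 N).
It fails at once if another stroke is begun after the pin has popped out (value of joint indicator_pin above 0.014 m and value of joint plunger between 0.006 and 0.012 m and velocity of joint plunger above 0.01 m/s).
It fails at once if the indicator pin is touched by the robot (contact force between the arm and red_pin above 1 N).
It fails at once if the indicator pin is touched by the fingers (contact force between the fingers and red_pin above 1 N).
It fails at once if a loose thing on the bench is moved, lifted or knocked over (distance of any of coupling, cartridge, screwdriver, wrench, syringe_stand, solder_reel from where it was at the start of the episode above 0.02 m).
It also fails if it takes over 51 s, if anything falls off the work surface, if the arm or the gripper's body presses on something with over 40 N, if the wrist force passes 120 N, or if a joint passes its speed limit or range.

## Working session

There is one attempt and no reset: what is moved stays moved. The work goes in short steps, Python scripts to look and compute and a tool call to move; the robot and the scene stay as the last step left them, time stands still between calls to the robot, and variables do not carry over. Pictures are saved under pics/ and viewed, at most 10 in all, crops included, and the job is handed in when it is done.

Besides the shell and the picture viewer there is one more tool, called after ">>>" as a command line: name --pt "numbers of a row" for each row, then --argument value for the rest. send_rows: Moves the arm, as the interface text tells. Its arguments: {"type":"object","properties":{"targets":{"type":"array","items":{"type":"array","items":{"type":"number"}}}},"required":["targets"]}

```bash
mkdir -p pics; cat > h.py <<'E'
import numpy as np, cv2
from workcell import robot, viewer, job
def ray(c,u,v):
    K=c["camera_matrix"]; k=c["k1"]
    p=np.array([(u-K[0][2])/K[0][0],(v-K[1][2])/K[1][1]]); q=p.copy()
    for _ in range(20): q=p/(1+k*(q@q))
    R=cv2.Rodrigues(np.array(c["rvec"],float))[0]; t=np.array(c["tvec"],float).ravel()
    return -R.T@t, R.T@np.array([q[0],q[1],1])
def onz(c,u,v,z):
    o,d=ray(c,u,v); return o+d*(z-o[2])/d[2]
def proj(c,P):
    R=cv2.Rodrigues(np.array(c["rvec"],float))[0]; t=np.array(c["tvec"],float).ravel()
    K=c["camera_matrix"]; p=R@np.array(P)+t; s=p[:2]/p[2]; s=s*(1+c["k1"]*(s@s))
    return s*[K[0][0],K[1][1]]+[K[0][2],K[1][2]]
E
python3 - <<'E'
from h import *
for n in("scene","top"):
    c=viewer.capture(n); cv2.imwrite(f"pics/{n}0.png",c["pixels"])
    o,d=ray(c,320,200); print(n,o,d,c["k1"])
s=robot.state(); print(s["time"],s["eef_pos"],s["tcp_rot"],s["force"])
E
```

```text
scene [ 0.92830968 -0.6041837   0.78495324] [-0.36500252  0.62895372 -0.68665546] -0.03427065167397044
top [5.03893209e-01 1.43696182e-03 1.54624921e+00] [ 0.05676575 -0.02783209 -0.99809508] -0.10554931909924571
0.1 [ 0.17380629 -0.52130855  0.20444446] [ 9.87087104e-01  1.60181523e-01 -8.67501754e-05 -9.59537696e-04] [-0.75589188  0.40782519 -0.3196843 ]
```

View pics/scene0.png

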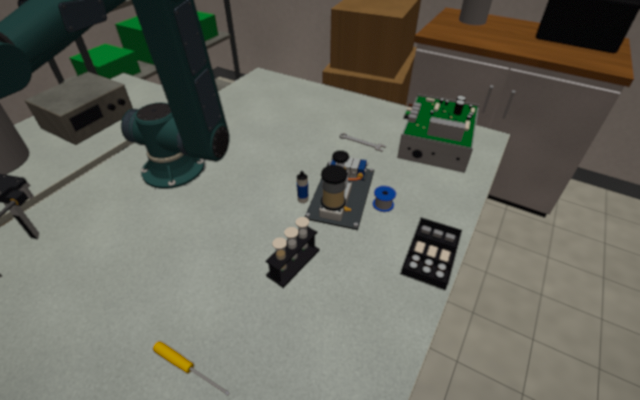

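View pics/top0.png

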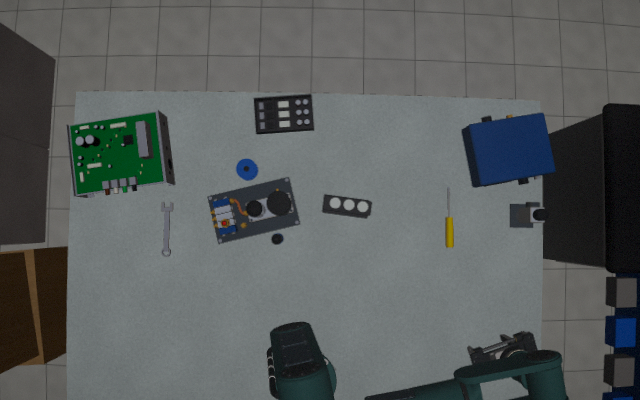

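The scene view shows the unit near (340,195), with its knob around (340,157). In the top view the knob is at about (254,208), the reservoir cap at (279,203) and the distributor at (222,215). Next I'll measure these more closely.

```bash
python3 - <<'E'
from h import *
c=viewer.capture("top"); s=viewer.capture("scene")
a=cv2.resize(c["pixels"][170:250,200:310],None,fx=6,fy=6,interpolation=cv2.INTER_CUBIC)
b=cv2.resize(s["pixels"][130:235,290:400],None,fx=6,fy=6,interpolation=cv2.INTER_CUBIC)
cv2.imwrite("pics/crop_t.png",cv2.convertScaleAbs(a,alpha=1.6)[:480]); cv2.imwrite("pics/crop_s.png",cv2.convertScaleAbs(b,alpha=1.6)[:600])
k=onz(c,254,208.5,.1675); r=onz(c,279,203.5,.157)
print(k,r,np.hypot(*(k-r)[:2]),proj(s,k),proj(s,r))
hsv=cv2.cvtColor(c["pixels"],cv2.COLOR_BGR2HSV)
m=((hsv[...,0]<6)|(hsv[...,0]>174))&(hsv[...,1]>150)&(hsv[...,2]>60); m[:170]=0;m[250:]=0;m[:,:200]=0;m[:,310:]=0
v,u=np.nonzero(m); print(len(u),u.mean() if len(u) else 0,v.mean() if len(u) else 0)
if len(u):
    p=onz(c,u.mean(),v.mean(),.0885);print(p,np.hypot(*(p-k)[:2]))
E
```

```text
[0.55388382 0.15551937 0.1675    ] [0.57035856 0.08333646 0.157     ] 0.07403910662525263 [340.75504484 153.02410308] [333.38311649 171.94177272]
14 223.71428571428572 222.5
[0.51172174 0.25714351 0.0885    ] 0.11002321549026149
```

View pics/crop_t.png

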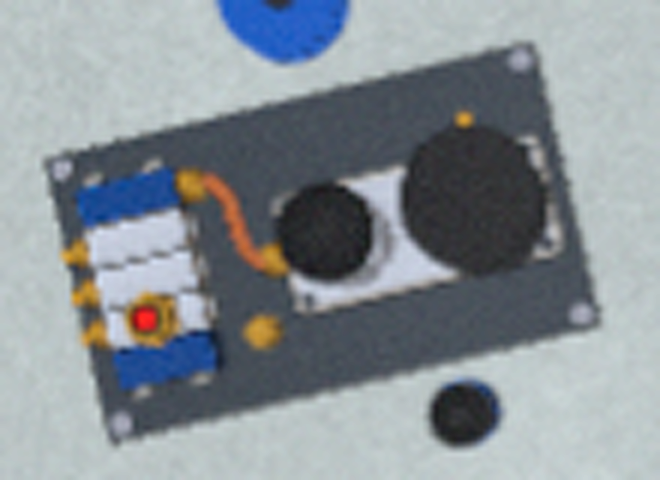

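View pics/crop_s.png

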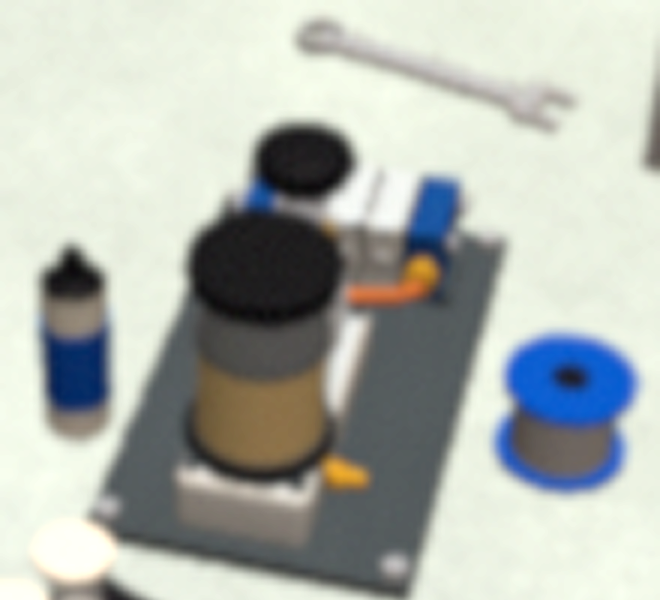

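Knob top is at about (0.554, 0.156). The checks hold: 74 mm to the reservoir (73 given) and 110 mm to the pin (109 given). The pin shows red at top-view pixel (224,222). I'll shut the fingers and move above the knob.

>>> send_rows --pt "0 0 0 0 0 0.7 0" --pt "0 0 0 0 0 0.7 0" --pt "0 0 0 0.5 0.8 0 0" --pt "0 0 0 0.5 0.8 0 0" --pt "0 0 0 0.5 0.8 0 0" --pt "0 0 0 0.5 0.8 0 0" --pt "0 0 0 0.5 0.8 0 0" --pt "0 0 0 0.5 0.8 0 0" --pt "0 0 0 0.5 0.8 0 0" --pt "0 0 0 0.5 0.8 0 0" --pt "0 0 0 0.5 0.8 0 0" --pt "0 0 0 0.5 0.8 0 0" --pt "0 0 0 0.5 0.8 0 0" --pt "0 0 0 0.5 0.8 0 0" --pt "0 0 0 0.5 0.8 0 0" --pt "0 0 0 0.5 0.8 0 0" --pt "0 0 0 0.5 0.8 0 0" --pt "0 0 0 0.5 0.8 0 0" --pt "0 0 0 0.5 0.8 0 0" --pt "0 0 0 0 0 0 0"

```text
time: 1.87
eef_pos: [0.5157, 0.0275, 0.2601]
tcp_rot: [0.986, 0.164, -0.0, -0.002]
force: [-1.0, -0.5, -0.1]
gripper_width: 0.0008
grip_force: 0.0
```

>>> send_rows --pt "0 0 0 0.24 0.8 0 0" --pt "0 0 0 0.24 0.8 0 0" --pt "0 0 0 0.24 0.8 0 0" --pt "0 0 0 0.24 0.8 0 0" --pt "0 0 0 0 0 0 0" --pt "0 0 0 0 0 0 0"

```text
time: 2.37
eef_pos: [0.5521, 0.1509, 0.2607]
tcp_rot: [0.987, 0.161, -0.001, 0.0]
force: [0.6, 0.4, -0.3]
gripper_width: 0.0001
grip_force: 0.0
```

```bash
python3 - <<'E'
from h import *
s=robot.state(); print(s["eef_pos"],s["force"])
ims=[viewer.capture(n) for n in("wrist","top","scene")]
cv2.imwrite("pics/w1.png",np.vstack([cv2.resize(ims[0]["pixels"],(560,350)),np.hstack([cv2.resize(ims[1]["pixels"][170:250,200:300],(280,224)),cv2.resize(ims[2]["pixels"][130:210,300:400],(280,224))])]))
c=ims[0]
from scipy.spatial.transform import Rotation as R
M=np.array(c["mount"]); T=np.eye(4);T[:3,:3]=R.from_quat(s["tcp_rot"]).as_matrix();T[:3,3]=s["eef_pos"]
W=np.linalg.inv(T@M); w=dict(c,rvec=cv2.Rodrigues(W[:3,:3])[0],tvec=W[:3,3])
print(proj(w,[.554,.156,.1675]),proj(w,[.512,.257,.0885]),proj(w,[.512,.257,.1045]))
E
```

```text
[0.55212889 0.15091679 0.2606639 ] [ 0.59993547  0.406125   -0.33955025]
[314.16505    196.08930622] [217.28709877 183.5728202 ] [212.7785398  187.05352245]
```

View pics/w1.png

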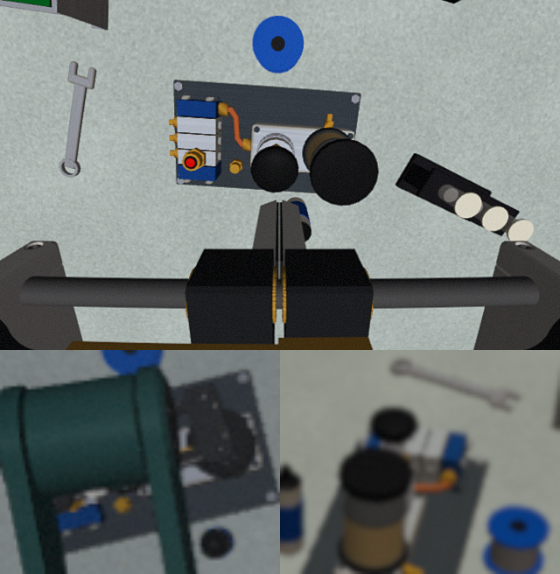

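The wrist view shows the knob at full-resolution pixel (315,194), where (314,196) was predicted. The red pin is at (217,185), predicted (217,184), and nothing blocks it, so I can check it from this camera after each stroke. Now I'll centre on the knob and go down to just above it.

>>> send_rows --pt "0 0 0 0.05 0.13 -0.5 0" --pt "0 0 0 0 0 -0.6 0" --pt "0 0 0 0 0 -0.6 0" --pt "0 0 0 0 0 -0.45 0" --pt "0 0 0 0 0 0 0" --pt "0 0 0 0 0 0 0"

```text
time: 3.02
eef_pos: [0.5537, 0.154, 0.1749]
tcp_rot: [0.987, 0.159, -0.001, 0.0]
force: [0.6, 0.2, 1.0]
gripper_width: 0.0003
grip_force: 0.0
```

```bash
cat > pin.py <<'E'
from h import *
from scipy.spatial.transform import Rotation as R
import sys
s=robot.state(); c=viewer.capture("wrist"); im=c["pixels"]
M=np.array(c["mount"]); T=np.eye(4);T[:3,:3]=R.from_quat(s["tcp_rot"]).as_matrix();T[:3,3]=s["eef_pos"]
W=np.linalg.inv(T@M); w=dict(c,rvec=cv2.Rodrigues(W[:3,:3])[0],tvec=W[:3,3])
a=proj(w,[.512,.257,.0885]);b=proj(w,[.512,.257,.1045])
h=cv2.cvtColor(im,cv2.COLOR_BGR2HSV)
m=(((h[...,0]<6)|(h[...,0]>174))&(h[...,1]>150)&(h[...,2]>60))
x,y=a.astype(int); z=np.zeros_like(m); z[max(y-35,0):y+35,max(x-35,0):x+35]=1; m&=z>0
v,u=np.nonzero(m); print(s["time"],s["eef_pos"],s["force"],"pred in",a,"out",b,"red n",len(u),u.mean() if len(u) else 0,v.mean() if len(u) else 0)
if len(u): print("width",np.ptp(u)+1,"height",np.ptp(v)+1)
if len(sys.argv)>1: cv2.imwrite(sys.argv[1],im)
E
python3 pin.py pics/w2.png
```

```text
3.0167 [0.55365741 0.15398215 0.17490908] [0.63191538 0.24519853 0.96532182] pred in [190.61650866 209.84568504] out [183.20290571 215.91825644] red n 157 190.55414012738854 212.38216560509554
width 14 height 14
```

View pics/w2.png

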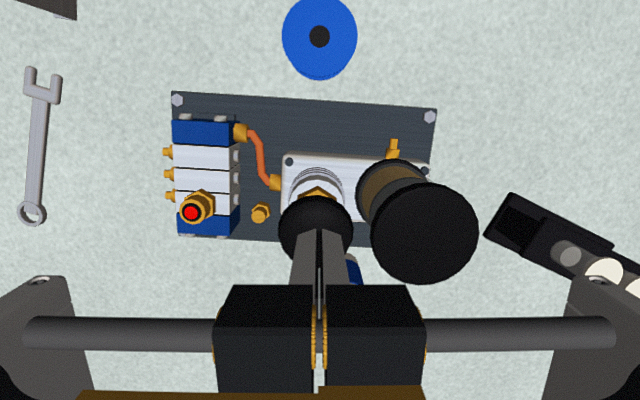

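The fingertips are over the centre of the knob, at pixel (316,230). The pin is still in at (190,212), covering 157 red pixels. Now the first stroke, held at the bottom.

>>> send_rows --pt "0 0 0 0 0 -0.25 0" --pt "0 0 0 0 0 -0.25 0" --pt "0 0 0 0 0 -0.2 0" --pt "0 0 0 0 0 -0.18 0" --pt "0 0 0 0 0 0 0" --pt "0 0 0 0 0 0 0"

```text
time: 3.57
eef_pos: [0.5567, 0.1552, 0.144]
tcp_rot: [0.987, 0.16, 0.004, 0.0]
force: [-0.5, -0.6, 9.4]
gripper_width: 0.0003
grip_force: 4.6
```

```bash
python3 pin.py
```

```text
3.5667 [0.55672745 0.1552326  0.14404709] [-0.46405179 -0.56471359  9.37791849] pred in [176.01596697 226.84022119] out [166.80293954 234.54542775] red n 201 176.06467661691542 229.43781094527364
width 17 height 16
```

The knob is about 1.5 mm short of the stop and the pin is still in. I'll press a little further.

>>> send_rows --pt "0 0 0 0 0 -0.1 0" --pt "0 0 0 0 0 0 0" --pt "0 0 0 0 0 0 0"

```text
time: 3.87
eef_pos: [0.5568, 0.1553, 0.1424]
tcp_rot: [0.987, 0.16, 0.005, 0.001]
force: [-2.0, -2.3, 14.6]
gripper_width: 0.0007
grip_force: 7.5
```

```bash
python3 pin.py
```

```text
3.8667 [0.55679288 0.15526704 0.14242525] [-1.9702853  -2.30402602 14.64361746] pred in [175.11687474 227.77564209] out [165.78893347 235.56199086] red n 203 175.12807881773398 230.4630541871921
width 17 height 16
```

The knob is at the stop with 14.6 N, and the pin is still in. I'll let it rise and check again.

>>> send_rows --pt "0 0 0 0 0 0.3 0" --pt "0 0 0 0 0 0.4 0" --pt "0 0 0 0 0 0.28 0" --pt "0 0 0 0 0 0 0" --pt "0 0 0 0 0 0 0" --pt "0 0 0 0 0 0 0"

```text
time: 4.42
eef_pos: [0.5537, 0.1553, 0.1742]
tcp_rot: [0.987, 0.16, -0.001, 0.0]
force: [-0.5, -0.2, 0.3]
gripper_width: 0.0005
grip_force: 0.0
```

```bash
python3 pin.py
```

```text
4.4167 [0.55370414 0.15532935 0.17416483] [-0.48671308 -0.18033506  0.26853182] pred in [191.79138716 210.39185074] out [184.42233009 216.51098767] red n 156 191.6602564102564 212.73717948717947
width 14 height 14
```

The knob is back up and the pin is in. Stroke 2 is next.

>>> send_rows --pt "0 0 0 0 0 -0.25 0" --pt "0 0 0 0 0 -0.25 0" --pt "0 0 0 0 0 -0.25 0" --pt "0 0 0 0 0 -0.23 0" --pt "0 0 0 0 0 0 0" --pt "0 0 0 0 0 0 0" --pt "0 0 0 0 0 0 0"

```text
time: 5.05
eef_pos: [0.5551, 0.1556, 0.1423]
tcp_rot: [0.987, 0.16, 0.003, 0.0]
force: [-7.2, -1.2, 23.3]
gripper_width: 0.0006
grip_force: 11.7
```

```bash
python3 pin.py
```

```text
5.05 [0.55507387 0.15558807 0.14231911] [-7.24014696 -1.2315555  23.33841092] pred in [176.06960832 225.5820791 ] out [166.7632195  233.31186217] red n 201 176.07462686567163 228.2189054726368
width 17 height 16
```

>>> send_rows --pt "0 0 0 0 0 0.3 0" --pt "0 0 0 0 0 0.4 0" --pt "0 0 0 0 0 0.28 0" --pt "0 0 0 0 0 0 0" --pt "0 0 0 0 0 0 0" --pt "0 0 0 0 0 0 0"

```text
time: 5.6
eef_pos: [0.5534, 0.1552, 0.1733]
tcp_rot: [0.987, 0.16, -0.002, 0.0]
force: [-0.4, -0.2, -0.8]
gripper_width: 0.0006
grip_force: 0.0
```

```bash
python3 pin.py
```

```text
5.6 [0.55337234 0.15521054 0.17325006] [-0.35813355 -0.17335067 -0.80364392] pred in [191.3544774  210.18294373] out [183.93294968 216.34177112] red n 158 191.39240506329114 212.5759493670886
width 14 height 14
```

Stroke 2 went to the stop and the pin is still in. For stroke 3 I'll press slightly less deep.

>>> send_rows --pt "0 0 0 0 0 -0.25 0" --pt "0 0 0 0 0 -0.25 0" --pt "0 0 0 0 0 -0.25 0" --pt "0 0 0 0 0 -0.19 0" --pt "0 0 0 0 0 0 0" --pt "0 0 0 0 0 0 0" --pt "0 0 0 0 0 0 0"

```text
time: 6.23
eef_pos: [0.5549, 0.1555, 0.1424]
tcp_rot: [0.987, 0.16, 0.002, 0.0]
force: [-4.1, -1.2, 19.1]
gripper_width: 0.0007
grip_force: 9.4
```

>>> send_rows --pt "0 0 0 0 0 0.3 0" --pt "0 0 0 0 0 0.4 0" --pt "0 0 0 0 0 0.28 0" --pt "0 0 0 0 0 0 0" --pt "0 0 0 0 0 0 0" --pt "0 0 0 0 0 0 0"

```text
time: 6.73
eef_pos: [0.5534, 0.1552, 0.175]
tcp_rot: [0.987, 0.16, -0.002, 0.0]
force: [-0.4, 0.2, -0.6]
gripper_width: 0.0005
grip_force: 0.0
```

```bash
python3 pin.py
```

```text
6.7333 [0.5534245  0.15523476 0.17496813] [-0.36151951  0.22390367 -0.63006919] pred in [192.12017584 209.64618033] out [184.78787958 215.73140974] red n 157 192.0764331210191 212.14012738853503
width 15 height 14
```

The pin is still in. Stroke 4 next.

>>> send_rows --pt "0 0 0 0 0 -0.25 0" --pt "0 0 0 0 0 -0.25 0" --pt "0 0 0 0 0 -0.25 0" --pt "0 0 0 0 0 -0.23 0" --pt "0 0 0 0 0 0 0" --pt "0 0 0 0 0 0 0" --pt "0 0 0 0 0 0 0"

```text
time: 7.37
eef_pos: [0.555, 0.1555, 0.1424]
tcp_rot: [0.987, 0.16, 0.002, 0.0]
force: [-3.6, -1.1, 17.4]
gripper_width: 0.0003
grip_force: 9.3
```

>>> send_rows --pt "0 0 0 0 0 0.3 0" --pt "0 0 0 0 0 0.4 0" --pt "0 0 0 0 0 0.28 0" --pt "0 0 0 0 0 0 0" --pt "0 0 0 0 0 0 0" --pt "0 0 0 0 0 0 0"

```text
time: 7.87
eef_pos: [0.5534, 0.1553, 0.1749]
tcp_rot: [0.987, 0.16, -0.002, 0.0]
force: [0.7, 0.2, -0.3]
gripper_width: 0.0005
grip_force: 0.0
```

```bash
python3 pin.py
```

```text
7.8667 [0.55337201 0.15525742 0.17494004] [ 0.66589251  0.21236641 -0.31036779] pred in [192.1422546  209.59686033] out [184.81040335 215.68135303] red n 270 188.54814814814816 215.06666666666666
width 22 height 19
```

Red area jumped from 157 to 270 pixels, so the pin looks popped. I'll retreat upward and check it by eye.

>>> send_rows --pt "0 0 0 0 0 0.4 0" --pt "0 0 0 0 0 0.6 0" --pt "0 0 0 0 0 0.6 0" --pt "0 0 0 0 0 0.5 0" --pt "0 0 0 0 0 0 0" --pt "0 0 0 0 0 0 0" --pt "0 0 0 0 0 0 0" --pt "0 0 0 0 0 0 0"

```text
time: 8.58
eef_pos: [0.5534, 0.1552, 0.2582]
tcp_rot: [0.987, 0.16, -0.002, 0.0]
force: [0.1, -0.2, -0.4]
gripper_width: 0.0003
grip_force: 0.0
```

```bash
python3 pin.py pics/w9.png; python3 - <<'E'
import cv2
a=cv2.imread("pics/w9.png")
cv2.imwrite("pics/w9c.png",cv2.resize(a[80:260,150:420],None,fx=2.9,fy=2.9,interpolation=cv2.INTER_CUBIC))
E
```

```text
8.5833 [0.55339896 0.15524191 0.25817612] [ 0.05777823 -0.24018166 -0.35422334] pred in [220.29562969 186.11766712] out [215.88754059 189.7720745 ] red n 136 217.6985294117647 190.06617647058823
width 16 height 13
```

View pics/w9c.png

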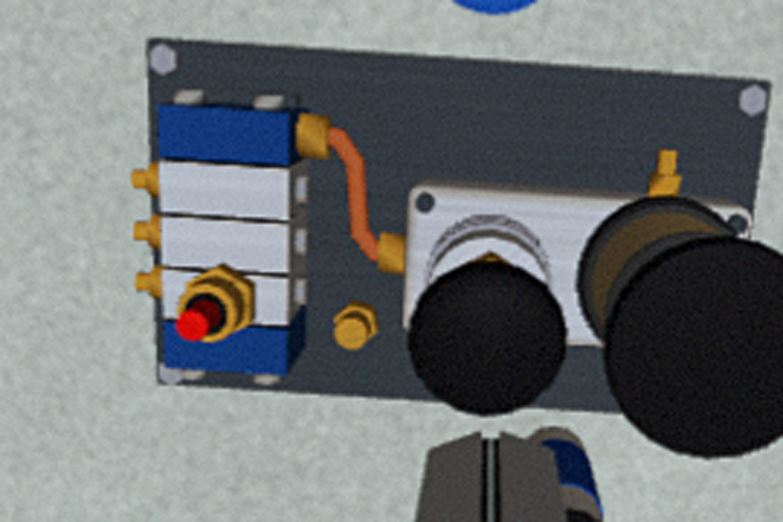

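The pin stands clearly out of its brass body at crop pixel (195,322), with the dark red shaft showing. The knob is up at (487,338), and the arm is clear of everything.

```bash
python3 -c "
from workcell import job
print(job.finish_job())"
```

```text
the job is handed in; nothing more can be done
None
```

The red pin popped out on the fourth full stroke; I stopped pumping at once, left the knob risen and the arm clear of everything, and handed the job in (no verdict was shown).

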